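Wedge the hand rest into the decorating stand

ROBOT

A 7-joint arm with a two-finger parallel gripper is mounted at the origin on the work surface. World frame = base frame: x ahead of the robot, y to its left, z up, the work surface at z = 0. Lengths are in mm, angles in rad, forces in N, time in s.
With the tool pointing down it reaches from about 400 to 875 mm from the base axis. Payload 19.3 kg.
Tool frame: the origin (TCP) lies at the very end of the fingers, on their centre line; the grasp point (between the pads) lies 19 mm behind it (grip_point_offset is the z of the grasp point in the tool frame, in mm); z points along the fingers, x is the direction in which the jaws open and shut, and the axes are right-handed (so a half turn about z gives the same grasp; the last joint's range is limited). The gripper opens to 85 mm and grips with 20 to 120 N. Pads are 22 mm wide; open, the fingers measure 114 mm over their backs; the gripper's body (76 mm by 85 mm) begins 54 mm behind the grasp point. The pads swing forward as they close: fully open they stand 13 mm farther back than shut.
Start: joints at [1.066, 0.521, -0.036, 1.599, 0.021, 1.021, -0.113], TCP at [263.24, -566.85, 231.291] pointing down, gripper open.
Joint ranges: [-2.91, 2.91], [-0.3, 2.13], [-1.5, 1.42], [0.17, 2.43], [-1.26, 4.41], [0.16, 1.93], [-2.52, 2.52]. Speed limits (rad/s): [1.89, 1.89, 2.39, 2.39, 3.01, 3.01, 3.01].

INTERFACE

Orientations are given as a 3x3 rotation matrix whose columns are the frame's x, y, z axes.
In Python, from workcell import movep, movel, goto_joints, open_gripper, clamp, wait, inverse_kinematics, read_state, camera, PlanningError, finish_job, grip_point_offset gives the robot as it stands. Calls block until the motion is done:
- movep(position, orientation): joint-space move of the TCP to a pose.
- movel(position, frame=None, max_speed=150, guard=None): straight line of the TCP; frame=None keeps the orientation; max_speed is the mean speed in mm/s. With guard (N) it stops when the force on the tool has changed by that much, and returns True; else False.
- goto_joints(angles): joint-space move.
- open_gripper() and clamp(): open the fingers fully, or close them until they stop; the grip force is fixed at half the most.
- wait(seconds).
- inverse_kinematics(position, orientation): joint angles nearest the present ones, or None.
- read_state(): the state.
- camera(name): name is "scene" or "top"; returns a dict with "image" (384x512x3 uint8, blue, green, red), "range_z" (384x512 float32, mm along the optical axis (not along the pixel's ray), 0 where there is no reading), "fx", "fy", "cx", "cy" (pixels), "dist_coeffs" ([k1, k2, p1, p2, k3] as OpenCV has them; the pictures are not rectified), "cam_to_world" (4x4, takes a point from camera to world coordinates). Camera axes: x right, y up, looking along -z (the intrinsics and any distortion apply to the point x, -y, -z); pixel columns grow to the right and rows downward; lengths in mm; the calibration is good to about 2 mm. A picture is of the moment at which its call begins.
A pose or a line that the arm cannot do raises PlanningError and nothing moves.
- finish_job(): hands the job in, once; it reports no verdict.
The state is a dict: "time": time; "qpos": joint angles; "qvel": joint speeds; "joint_efforts": joint torques, N m; "eef_pos": TCP position; "tool_rot": TCP orientation; "ft_force": force on the tool from outside, world axes, zero at the start; "torque": the same for the moment, N m; "finger_gap": finger opening in mm.
Only numpy, scipy, OpenCV 4.12 (cv2) and the standard library are available. Lean on these libraries where they do the work, as an engineer would, in place of code of your own. Each camera call takes 0.05 s, during which the arm holds its last target. There are 200 camera calls.

TASK

Fit the blue hand rest to the decorating stand: set it narrow end first at the open end of the dovetail way, slide it in between the jaws until it wedges tight, and give it a firm push of about 12 N, never more than 20 N, so that it stays wedged when you let go. Leave the bowl, the glaze jar and the brush where they are.

Things in the scene. Friction and masses are not known exactly. Their poses are not given: they have to be found in the camera images.
- rest_mid (a point): Middle of the loose hand rest, 33 mm above its underside; about 0.3 kg, 66 mm tall: steel dovetail foot, on it a blue block 50 mm long in x, 24 mm wide in y, from 14 to 54 mm up, topped by a cork pad 50 x 26 x 12 mm. z up, x forward to the foot's narrow end. Starts upright on the table. Grasp the block across y from above.
- rest_foot (a point): Middle of the foot's underside. Foot 60 mm long, 14 mm high, underside 44 mm wide at mid-length (22 mm each side), 46.6 mm at the rear, 41.4 mm at the front: its -y flank is straight along x, its +y flank tapers 5 degrees. Both flanks lean inwards going up by 20 degrees, so it enters the way only by sliding.
- rest_rear (a point): Centre of the upright rear (-x) face of the blue block, 25 mm behind rest_mid, 34 mm above the underside. Best let go once the foot is between the jaws and push here along x with closed fingers: the rest is then free to settle on both jaws. Wedged while gripped, it is held askew and comes loose when let go, so push again from behind, reading a settled force: a first jolt is not yet tight.
- stand: Fixed decorating stand. Origin on the table under the way's centre line; z up, x inwards along the way. Floor 20 mm above the table, 110 mm wide, from x = -120 mm. Undercut jaws 14 mm tall start at about x = -30 mm; nothing is higher before x = 145 mm, where the round aluminium wheel (160 mm across, 56 mm tall) begins. Tight is rest_mid anywhere from x = 24 to 66 mm, at y = 0, found by feel.
- apron (a point): Middle of the bare, flat floor ahead of the jaws (stand x = -75 mm, 20 mm above the table), where the rest can be set down. The floor and jaws are waxed (friction about 0.2): sliding takes under 3 N, then the push rises by several N per mm as the foot wedges. A push of 10 N or more along x locks it.
- mouth (a point): On the floor and centre line where the dark steel jaw begins (stand x = -30 mm). That jaw, at -y, is straight and meets the floor at y = -22 mm. At +y is a brass strip with the foot's 5 degree taper; with rest_mid at stand x = -16 mm the foot has 3.3 mm or more of sideways play. Brass strip's front end: stand x = -30 to 6 mm, differing every time.
- bowl: Bystander: loose green ceramic bowl, 96 mm across, 50 mm tall, origin under its centre.
- jar: Bystander: loose brown glaze jar with a white lid, 42 mm across, 50 mm tall, origin under its centre.
- brush: Bystander: loose brush 170 mm long lying along its x axis, origin under its middle.
Not all that is in view belongs to the job. What is shaped like the part that bears rest_mid but red is not meant.

How it is judged:
By the outcome, as a careful person would: the job done as asked, in the order asked, and still so for the second after the job is handed in, with the robot touching nothing.
It also fails if it takes over 64 s, if anything falls off the work surface, if the arm or the gripper's body presses on something with over 40 N, if the wrist force passes 120 N, or if a joint passes its speed limit or range.

## Working session

There is one attempt and no reset: what is moved stays moved. The work goes in short steps, each a Python script; the robot and the scene stay as the last script left them, time stands still between calls to the robot, and variables do not carry over. Pictures are saved under pics/ and viewed, about 8 in all and at most 12, crops included, and the job is handed in when it is done.

```bash
mkdir -p pics; ls; cat > h.py <<'E'
import numpy as np, cv2
from workcell import *
def shot(n):
    c=camera(n); np.save(f'{n}.npy',c,allow_pickle=True); return c
def load(n): return np.load(f'{n}.npy',allow_pickle=True).item()
def unproj(c,uv,z=None,plane=None):
    "pixel -> world using depth map or world plane z=plane"
    uv=np.array(uv,float).reshape(-1,1,2)
    K=np.array([[c['fx'],0,c['cx']],[0,c['fy'],c['cy']],[0,0,1]],float)
    n=cv2.undistortPoints(uv,K,np.array(c['dist_coeffs'],float)).reshape(-1,2)
    T=np.array(c['cam_to_world']); out=[]
    for (a,b),(u,v) in zip(n,uv.reshape(-1,2)):
        d=np.array([a,-b,-1.]); dw=T[:3,:3]@d
        s=(plane-T[2,3])/dw[2] if plane is not None else c['range_z'][int(round(v)),int(round(u))]
        out.append(T[:3,3]+s*dw)
    return np.array(out)
E
python3 - <<'E'
from h import *
for n in('top','scene'):
    c=shot(n); cv2.imwrite(f'pics/{n}0.png',cv2.resize(c['image'],(800,600),interpolation=cv2.INTER_CUBIC))
    print(n,c['fx'],c['fy'],c['cx'],c['cy'],c['dist_coeffs'],np.round(c['cam_to_world'],3).tolist())
print(read_state()['time'],grip_point_offset)
E
```

```text
pics
top 363.36802238769525 363.36802238769525 255.7830496030375 190.41393839658443 [-0.0060442  0.         0.         0.         0.       ] [[0.026, 0.987, -0.156, 345.635], [-1.0, 0.024, -0.017, -34.167], [-0.013, 0.157, 0.988, 1136.827], [0.0, 0.0, 0.0, 1.0]]
scene 410.31984208704864 410.31984208704864 257.26607974209384 193.24023644637802 [-0.09227205  0.          0.          0.          0.        ] [[0.183, -0.732, 0.657, 1183.313], [0.983, 0.145, -0.112, -146.903], [-0.014, 0.666, 0.746, 818.897], [0.0, 0.0, 0.0, 1.0]]
0.1 -18.700000000000003
```

View pics/top0.png

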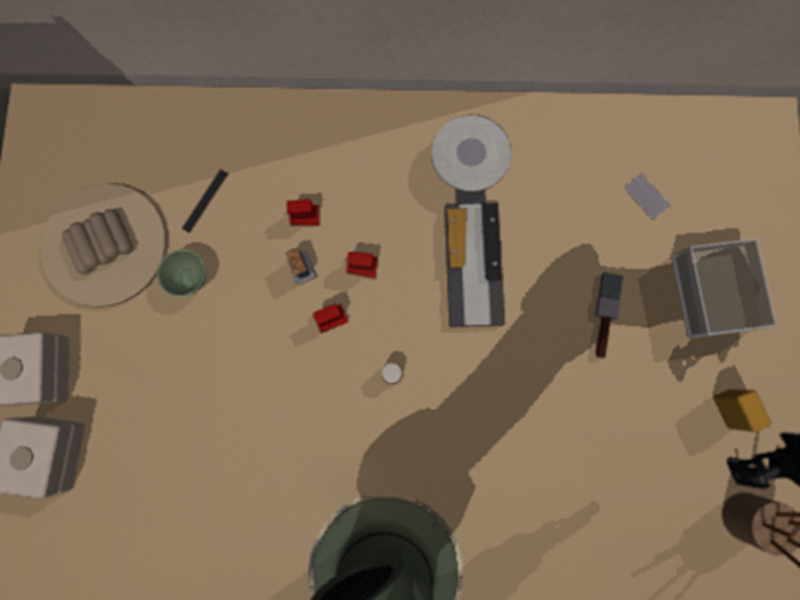

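View pics/scene0.png

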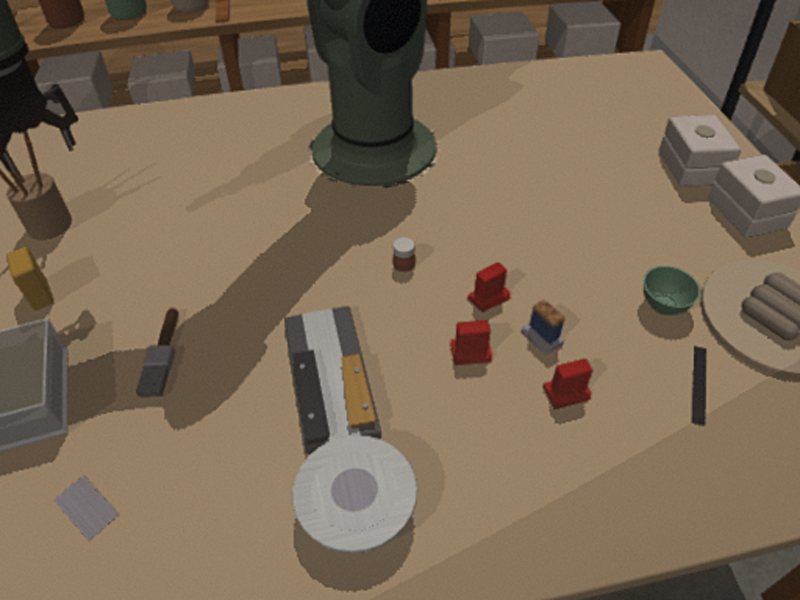

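The top view shows the blue rest with its cork pad at about (300,265), among three red decoys. The stand runs along world +x, with its open end at (476,325), the brass jaw on the left and the steel jaw on the right. Next I'll enlarge both areas.

```bash
python3 - <<'E'
from h import *
c=load('top');s=load('scene')
def crop(im,u0,v0,w,h,W,H): return cv2.resize(cv2.convertScaleAbs(im[v0:v0+h,u0:u0+w],alpha=1.6),(W,H),interpolation=cv2.INTER_CUBIC)
# top: rest u170-250,v115-215 (x5) ; stand u 270-340
a=crop(c['image'],170,120,80,100,400,500)   # x5
b=crop(s['image'],280,160,110,110,400,400) # scene x3.636
b=cv2.copyMakeBorder(b,0,100,0,0,cv2.BORDER_CONSTANT)
cv2.imwrite('pics/crop1.png',np.hstack([a,b]))
cv2.imwrite('pics/crop2.png',crop(c['image'],260,110,90,110,490,600)) # x5.4545
E
```

```text
(no output)
```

View pics/crop1.png

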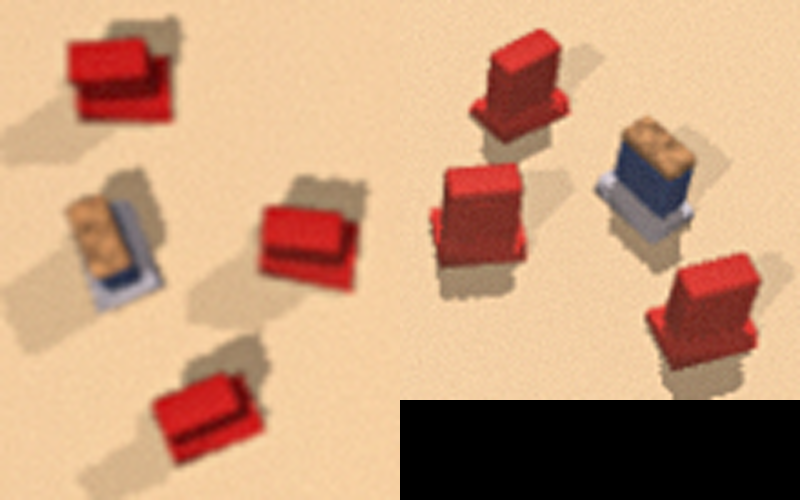

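View pics/crop2.png

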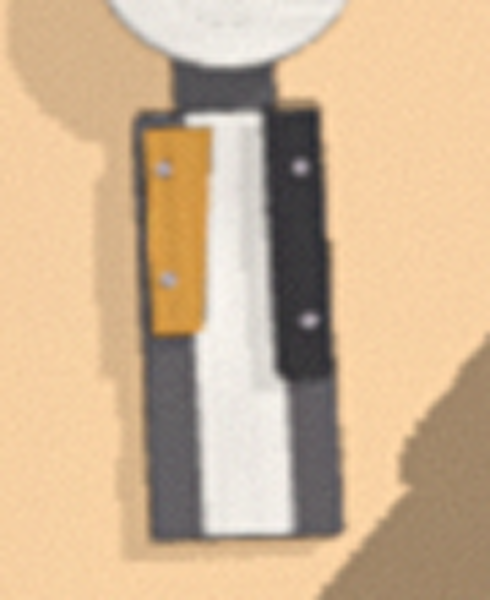

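The crops show the rest upright: in the top crop its cork runs from (85,200) to (115,275), and the foot ledge shows on the right flank. I can't tell yet which end is narrow, so I'll fit both directions to silhouettes from the two cameras. I'll measure the stand axis from its edges.

```bash
cat >> h.py <<'E'
def proj(c,P):
    K=np.array([[c['fx'],0,c['cx']],[0,c['fy'],c['cy']],[0,0,1]],float)
    T=np.linalg.inv(np.array(c['cam_to_world'])); p=P@T[:3,:3].T+T[:3,3]
    return cv2.projectPoints(p*[1,-1,-1],np.zeros(3),np.zeros(3),K,np.array(c['dist_coeffs'],float))[0].reshape(-1,2)
def cloud(c,u0,v0,u1,v1):
    uu,vv=np.meshgrid(np.arange(u0,u1),np.arange(v0,v1)); uv=np.c_[uu.ravel(),vv.ravel()]
    return uv,unproj(c,uv)
def body(x,y,yaw,z0=0):
    "foot hull, block hull of the rest in world"
    F=[];t=np.tan(np.radians(20))*14
    for z,d in((0,0),(14,t)):
        F+=[[-30,-22+d,z],[30,-22+d,z],[30,19.4-d,z],[-30,24.6-d,z]]
    B=[[a,b*w,z] for a in(-25,25) for b in(-1,1) for w,z in((12,14),(13,42),(13,66),(13,54))]
    F,B=[np.array(q,float) for q in(F,B)]
    ca,sa=np.cos(yaw),np.sin(yaw);R=np.array([[ca,-sa,0],[sa,ca,0],[0,0,1]])
    return [q@R.T+[x,y,z0] for q in(F,B)]
E
python3 - <<'E'
from h import *
from scipy.optimize import minimize
for n,win in(('top',(175,150,215,190)),('scene',(325,185,370,235))):
    c=load(n);uv,P=cloud(c,*win)
    tab=P[np.abs(P[:,2])<15]; top=P[(P[:,2]>50)&(P[:,2]<80)]
    print(n,'table z',np.median(tab[:,2]),'n top',len(top),top.mean(0) if len(top) else '', np.percentile(P[:,2],[5,50,90,99]))
S=5
def mk(c,win):
    u0,v0,u1,v1=win; im=cv2.resize(c['image'][v0:v1,u0:u1],None,fx=S,fy=S,interpolation=cv2.INTER_CUBIC).astype(float)
    P=cloud(c,*win)[1][:,2].reshape(v1-v0,u1-u0); h=cv2.resize(P.astype(np.float32),None,fx=S,fy=S)
    b=(im[...,0]/(im[...,2]+1)); blue=b>0.85
    return (blue|(h>35)),blue
data={}
for n,win in(('top',(175,150,215,190)),('scene',(325,185,370,235))):
    c=load(n); m,bl=mk(c,win); data[n]=(c,win,m); cv2.imwrite(f'pics/m_{n}.png',np.hstack([m,bl]).astype(np.uint8)*255)
def rend(c,win,x,y,yaw,du=0,dv=0):
    m=np.zeros(((win[3]-win[1])*S,(win[2]-win[0])*S),np.uint8)
    for q in body(x,y,yaw):
        p=proj(c,q)+[du,dv]; p=(p-[win[0],win[1]]+.5)*S-.5
        cv2.fillConvexPoly(m,cv2.convexHull(np.round(p*16).astype(np.int32)),1,shift=4)
    return m>0
def cost(p):
    s=0
    for i,n in enumerate(('top','scene')):
        c,w,m=data[n]; r=rend(c,w,p[0],p[1],p[2],*( (p[3:5] if i else (0,0))))
        s+=(r^m).sum()/m.sum()
    return s
c=load('top');x0,y0=unproj(c,[[192,170]],plane=33)[0][:2]
for yaw in(.4,.4+np.pi):
    best=None
    for dy in(-.15,0,.15):
        r=minimize(cost,[x0,y0,yaw+dy,0,0],method='Nelder-Mead',options=dict(initial_simplex=np.array([x0,y0,yaw+dy,0,0])+np.vstack([np.zeros(5),np.diag([8,8,.1,1,1])]),maxiter=400))
        if best is None or r.fun<best.fun: best=r
    print(best.x.round(3),best.fun)
# stand
for n,win in(('top',(275,120,335,215)),('scene',(175,190,250,290))):
    c=load(n);uv,P=cloud(c,*win)
    q=P[(P[:,2]>14)&(P[:,2]<26)]
    print(n,len(q),np.median(q[:,2]),cv2.minAreaRect(q[:,:2].astype(np.float32)))
    q=P[(P[:,2]>29)&(P[:,2]<39)]; print(' jaws',len(q),np.median(q[:,2]),q.min(0),q.max(0))
# hand-read top corners from crop2 (scale 490/90, offset 260,110)
px=lambda a:np.array(a)/ (490/90)+[260,110]-.45
c=load('top')
print('base z20',unproj(c,px([[150,540],[343,533],[150,340],[332,382]]),plane=20).round(1).tolist())
print('jaw z34 brass out/front-in/front-out, dark inner front, outer front, dark inner far, outer far',unproj(c,px([[144,128],[204,332],[153,334],[279,378],[331,376],[263,110],[318,108]]),plane=34).round(1).tolist())
s=load('scene')
print('scene base',unproj(s,np.array([[285,318],[350,308],[380,435],[308,452]])*.64-.2,plane=20).round(1).tolist())
E
```

```text
top table z 0.5210809380815817 n top 145 [581.27489636 187.75761226  65.1946505 ] [-3.0199514   1.04193758 36.59545566 69.13017401]
scene table z -1.1960287162541476 n top 273 [602.60259408 183.50338076  62.42091076] [-3.57336181 -0.58153201 60.77398145 66.94559811]
[ 5.82774e+02  1.89501e+02  3.78000e-01 -1.21900e+00 -1.82000e-01] 0.4072750162286424
[ 5.82502e+02  1.88378e+02  3.56400e+00 -1.06600e+00  2.51000e-01] 0.41359858824543483
top 1821 20.837304887075106 ((610.4281616210938, -160.79757690429688), (279.56146240234375, 110.77394104003906), 2.9365360736846924)
 jaws 892 34.810043485758115 [ 491.80669719 -212.78250023   29.03789529] [ 717.36858029 -105.59091793   38.97467095]
scene 2378 19.34139587334647 ((594.6558227539062, -163.45114135742188), (251.04379272460938, 110.78680419921875), 3.1917898654937744)
 jaws 1451 33.32142105349328 [ 560.13086561 -215.14026512   29.03876548] [ 718.21319507 -107.18822548   38.83100742]
base z20 [[467.3, -113.0, 20.0], [474.0, -222.1, 20.0], [583.0, -111.6, 20.0], [560.8, -216.1, 20.0]]
jaw z34 brass out/front-in/front-out, dark inner front, outer front, dark inner far, outer far [[705.1, -105.6, 34.0], [585.4, -141.2, 34.0], [583.5, -112.3, 34.0], [559.7, -183.8, 34.0], [561.6, -213.2, 34.0], [717.4, -174.3, 34.0], [719.3, -206.0, 34.0]]
scene base [[476.3, -222.9, 20.0], [475.4, -114.7, 20.0], [721.4, -104.2, 20.0], [729.3, -207.3, 20.0]]
```

```bash
python3 - <<'E'
from h import *
rows=[]
for n,win,off in(('top',(175,150,215,180),(0,0)),('scene',(325,188,365,218),(-1.1,0))):
    c=load(n);u0,v0,u1,v1=win;S=10;row=[]
    for x,y,a in((582.7,189,.378),(582.7,189,.378+np.pi)):
        im=cv2.convertScaleAbs(cv2.resize(c['image'][v0:v1,u0:u1],None,fx=S,fy=S,interpolation=cv2.INTER_CUBIC),alpha=1.6)
        F,_=body(x,y,a)
        for P in(F[:4],F[4:]):
            p=(proj(c,P)+off-[u0,v0]+.5)*S-.5
            cv2.polylines(im,[np.round(p).astype(np.int32)],True,(0,255,0),1)
        row.append(im)
    rows.append(np.hstack(row))
cv2.imwrite('pics/ov1.png',np.vstack(rows))
E
```

```text
(no output)
```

View pics/ov1.png

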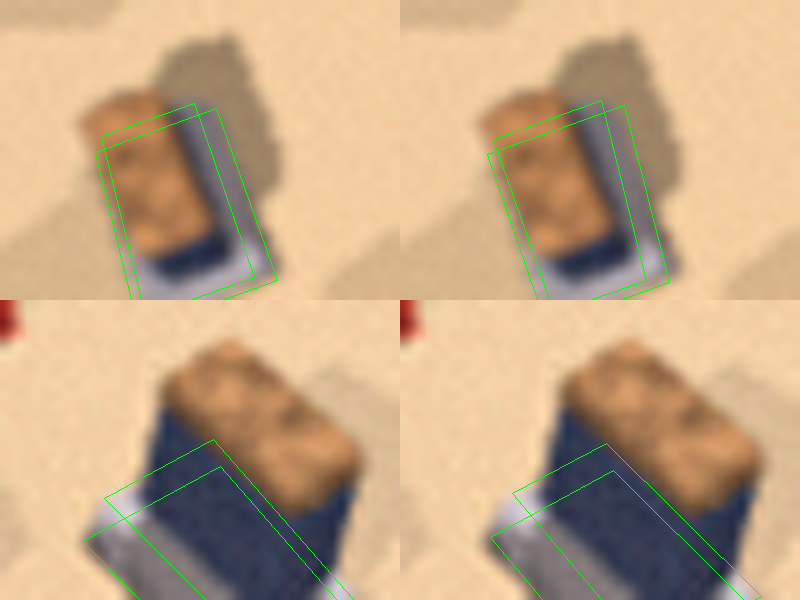

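The left overlay (narrow end towards +x,+y, yaw about 0.38) is the one that fits. The visible foot flank, (212,108) to (278,272), runs parallel to the cork edge in both views, so it's the straight −y flank. The stand has a yaw of about 0.052 and its origin near (591,−162). Now I'll grasp the rest.

```bash
cat >> h.py <<'E'
def down(yaw,s=1):
    x=s*np.array([-np.sin(yaw),np.cos(yaw),0]); z=np.array([0,0,-1.])
    return np.c_[x,np.cross(z,x),z]
SY=0.052; SO=np.array([590.8,-162.2,0]); SX=np.array([np.cos(SY),np.sin(SY),0]); SYv=np.array([-np.sin(SY),np.cos(SY),0])
def st(x,y,z): return SO+SX*x+SYv*y+np.array([0,0,z])
def instand(p): d=np.array(p)-SO; return np.array([d@SX,d@SYv,d[2]])
E
python3 - <<'E'
from h import *
ps=[]
for s in(1,-1):
    for p,y in(((582.7,189,180),.38),(st(-75,0,100),SY)):
        q=inverse_kinematics(p,down(y,s)); print(s,None if q is None else np.round(q,2))
q0=inverse_kinematics((582.7,189,180),down(.38,1)); q1=inverse_kinematics((582.7,189,180),down(.38,-1))
s=1 if q1 is None or (q0 is not None and abs(q0[6])<abs(q1[6])) else -1
print('s',s); open('s.txt','w').write(str(s))
R=down(.38,s)
movep((582.7,189,180),R); movel((582.7,189,110))
print('guard',movel((582.7,189,20),max_speed=100,guard=8)); clamp()
r=read_state();print(r['time'],r['eef_pos'],r['finger_gap'],r['ft_force'])
movel((582.7,189,140)); r=read_state();print(r['time'],r['finger_gap'],r['ft_force'])
c=shot('scene');t=shot('top')
p=proj(c,np.array([[582.7,189,150.]]))[0].astype(int);p2=proj(t,np.array([[582.7,189,150.]]))[0].astype(int);print(p,p2)
f=lambda c,p:cv2.convertScaleAbs(cv2.resize(c['image'][max(p[1]-40,0):p[1]+40,p[0]-30:p[0]+30],(390,520),interpolation=cv2.INTER_CUBIC),alpha=1.7)
cv2.imwrite('pics/lift.png',np.hstack([f(c,p),f(t,p2)]))
E
```

```text
1 [ 0.18  0.72 -0.92  1.65  0.63  1.09  1.03]
1 [ 0.68  0.65 -0.67  1.9   0.57  0.78  1.32]
-1 [-0.08  0.6  -0.49  1.67  0.33  0.96 -1.88]
-1 [ 0.24  0.57 -0.06  1.93  0.05  0.64 -1.36]
s 1
guard False
5.25 [582.87170752 189.05320589  20.33350732] 24.41113367892083 [-0.53474326 -0.03433683  5.56837067]
6.2 24.573669353623636 [ 0.42653768 -0.52679569 -3.89425028]
[357 174] [182 160]
```

View pics/lift.png

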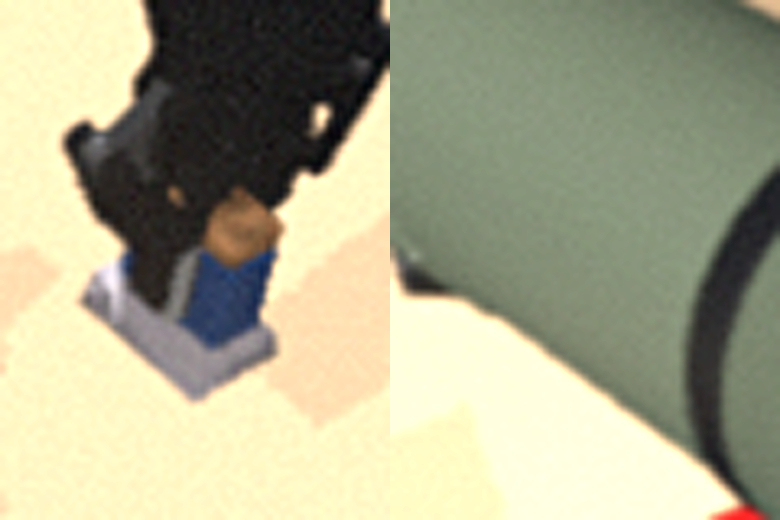

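The rest is held, with a finger gap of 24.4 mm. In the left half, the underside front corners are at crop (195,400) and (278,350), and the rear −y corner is at (83,300). I'll check the end width and camera bias from these, then set the rest down on the apron.

```bash
python3 - <<'E'
from h import *
c=load('scene');px=np.array([[195,400],[278,350],[83,300]])/6.5+[357-30,174-40]-.42
W=unproj(c,px,plane=120.)
print(W.round(1).tolist(),'front width',np.linalg.norm(W[0]-W[1]),'len',np.linalg.norm(W[0]-W[2]))
a=.38;R=np.array([[np.cos(a),-np.sin(a)],[np.sin(a),np.cos(a)]])
print('local rel TCP',((W[:,:2]-[582.87,189.05])@R).round(1).tolist())
s=int(open('s.txt').read());R=down(SY,s)
movep(st(-78,1.5,120),R); movel(st(-78,1.5,52)); r=read_state();print(r['time'],r['ft_force'])
print(movel(st(-78,1.5,37),max_speed=20,guard=4)); r=read_state();print(r['time'],instand(r['eef_pos']),r['ft_force'],r['finger_gap'])
movel(np.array(r['eef_pos'])+[0,0,.3],max_speed=10)
c=shot('scene')
u0,v0=175,170
cv2.imwrite('pics/apron.png',cv2.resize(c['image'][v0:v0+75,u0:u0+100],(800,600),interpolation=cv2.INTER_CUBIC))
r=read_state();print(r['time'],instand(r['eef_pos']),r['ft_force'])
E
```

```text
[[617.6, 178.6, 120.0], [600.7, 216.0, 120.0], [563.6, 155.1, 120.0]] front width 40.99153085877946 len 58.84951108228099
local rel TCP [[28.3, -22.6], [26.6, 18.4], [-30.5, -24.3]]
8.25 [-0.45059622  0.37439886 -3.55732651]
True
8.8417 [-77.88400984   1.34989198  40.26190364] [-1.7499228  -1.0160621   8.97925804] 24.62502207423647
9.1417 [-77.98303416   1.36501199  40.36701656] [ 0.13377922 -0.0027378  -2.05456325]
```

View pics/apron.png

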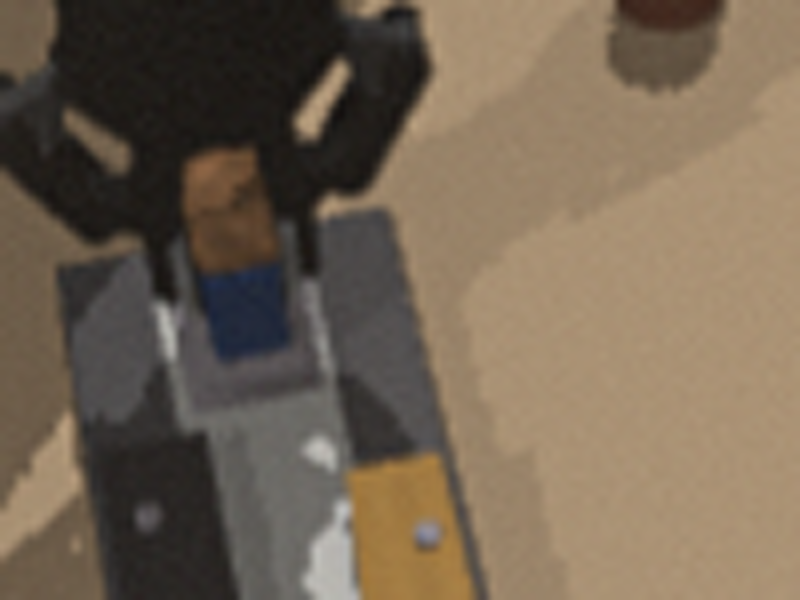

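The rest sits on the apron between the floor edges. Its underside front corners are at about (192,412) and (332,388), the dark jaw's inner top corner is at (207,432) and the brass corner at (348,468). The front width came out at 41.0 mm, so this is the narrow end. I'll compute the lateral offset in this same image.

```bash
python3 - <<'E'
from h import *
c=load('scene')
f=lambda a,z:[instand(p).round(1).tolist() for p in unproj(c,np.array(a)/8+[175,170]-.44,plane=z)]
print('foot under',f([[192,412],[332,388]],20))
print('dark top corner, brass top corner, dark inner edge lower',f([[207,432],[348,468],[240,598]],34))
print('base edges (apron corners, right edge)',f([[58,268],[388,208],[482,598]],20))
E
```

```text
foot under [[-49.8, -21.7, 20.0], [-48.6, 22.0, 20.0]]
dark top corner, brass top corner, dark inner edge lower [[-29.9, -18.3, 34.0], [-6.1, 20.9, 34.0], [32.7, -17.8, 34.0]]
base edges (apron corners, right edge) [[-118.6, -55.5, 20.0], [-117.9, 52.4, 20.0], [39.9, 51.6, 20.0]]
```

The jaw's inner edge and the foot show the same camera bias of −1.1 mm, so the stand frame is good and the foot has about 1.4 mm of clearance to the dark jaw. Next I slide it in while gripped, with a force guard.

```bash
python3 - <<'E'
from h import *
z=read_state()['eef_pos'][2]
hit=movel(st(-14,1.5,z),max_speed=40,guard=6)
r=read_state();print(hit,r['time'],instand(r['eef_pos']),r['ft_force'],r['torque'])
if not hit:
    open_gripper(); wait(.2); r=read_state();print(r['time'],r['ft_force'],r['finger_gap'])
    movel(np.array(r['eef_pos'])+[0,0,110])
    c=shot('scene')
    cv2.imwrite('pics/in.png',cv2.resize(c['image'][170:245,175:275],(800,600),interpolation=cv2.INTER_CUBIC))
    print(read_state()['time'])
E
```

```text
False 10.8917 [-14.11000353   1.43358166  40.38382012] [ 0.45797614 -0.00441453 -1.98399461] [ 0.05255916  0.03593872 -0.00207281]
11.7083 [ 0.89517123 -0.81576086  0.72374365] 85.51687203474172
12.6417
```

View pics/in.png

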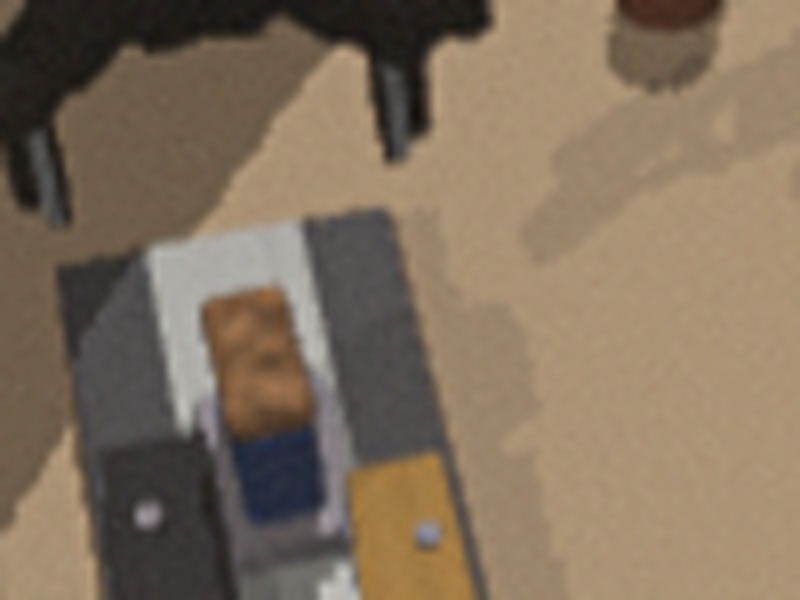

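The foot is between the jaws: its front shows between the dark jaw at (235,560) and the brass at (350,530), and it's released. Now I push from behind with closed fingers.

```bash
cat >> h.py <<'E'
def fx(n=4,dt=.05):
    v=[]
    for _ in range(n): wait(dt); v.append(-np.dot(read_state()['ft_force'],SX))
    return np.mean(v)
E
python3 - <<'E'
from h import *
clamp(); movel(st(-85,.7,150)); movel(st(-85,.7,46))
b=fx(); print('base',b,read_state()['time'],read_state()['finger_gap'])
x=-85; print('contact/wedge',movel(st(80,.7,46),max_speed=25,guard=6))
r=read_state(); f=fx()-b; x=instand(r['eef_pos'])[0]; print(r['time'],x,f)
E
```

```text
base -0.06497810595428305 15.075 0.010749102083315407
contact/wedge True
18.85 14.729060122978192 0.7332027655233999
```

```bash
python3 - <<'E'
from h import *
b=-.065; r=read_state(); x=instand(r['eef_pos'])[0]; f=0
for i in range(40):
    step=.5 if f<4 else .3 if f<9 else .15
    x+=step; h=movel(st(x,.7,46),max_speed=5,guard=9); f=fx(4,.04)-b
    print(round(x,2),round(instand(read_state()['eef_pos'])[0],2),round(f,2),h)
    if h: x=instand(read_state()['eef_pos'])[0]
    if f>12: break
wait(.3); r=read_state();print(r['time'],fx()-b,r['ft_force'])
E
```

```text
14.92 14.84 1.77 False
15.42 14.9 5.39 False
15.72 14.89 6.67 False
16.02 14.9 8.9 False
16.32 14.87 10.37 False
16.47 14.91 11.9 False
16.62 14.94 12.88 False
22.3417 13.008913162002704 [-1.21014680e+01  1.64922455e-03  5.97892694e+00]
```

The push settled at 13 N with the rest no longer advancing. I'll back off, touch it again to check that it stayed put and locked, then retreat and look.

```bash
python3 - <<'E'
from h import *
movel(st(5,.7,46),max_speed=20); b=fx(); print('base',b)
h=movel(st(13.5,.7,46),max_speed=15,guard=6); x=instand(read_state()['eef_pos'])[0]; f=0
for i in range(30):
    x+=.5 if f<4 else .3 if f<10 else .15
    movel(st(x,.7,46),max_speed=5,guard=9); f=fx(4,.04)-b
    print(round(x,2),round(instand(read_state()['eef_pos'])[0],2),round(f,2))
    if f>12.3: break
wait(.3); print('settled',fx()-b)
movel(st(-10,.7,46),max_speed=40); movel(st(-60,.7,70)); movel(st(-85,.7,220))
goto=np.array([480,-330,260]); movep(goto,down(SY,int(open('s.txt').read())))
r=read_state();print(r['time'],r['ft_force'])
a=shot('scene');wait(.3);c=shot('scene');t=shot('top')
print('diff',np.abs(a['image'][200:270,200:250].astype(int)-c['image'][200:270,200:250]).mean())
cv2.imwrite('pics/fin_top.png',cv2.resize(t['image'],(800,600),interpolation=cv2.INTER_CUBIC))
cv2.imwrite('pics/fin_scene.png',cv2.resize(c['image'][180:285,170:310],(800,600),interpolation=cv2.INTER_CUBIC))
E
```

```text
base 0.3078445145562526
13.95 13.95 -0.23
14.45 14.45 -0.01
14.95 14.86 0.54
15.45 14.88 4.72
15.75 14.9 6.72
16.05 14.93 8.73
16.35 14.94 10.8
16.5 14.93 11.19
16.65 14.93 12.84
settled 12.513945064079257
31.6583 [ 0.82498638  0.29531654 -0.0812183 ]
diff 1.6997142857142857
```

View pics/fin_scene.png

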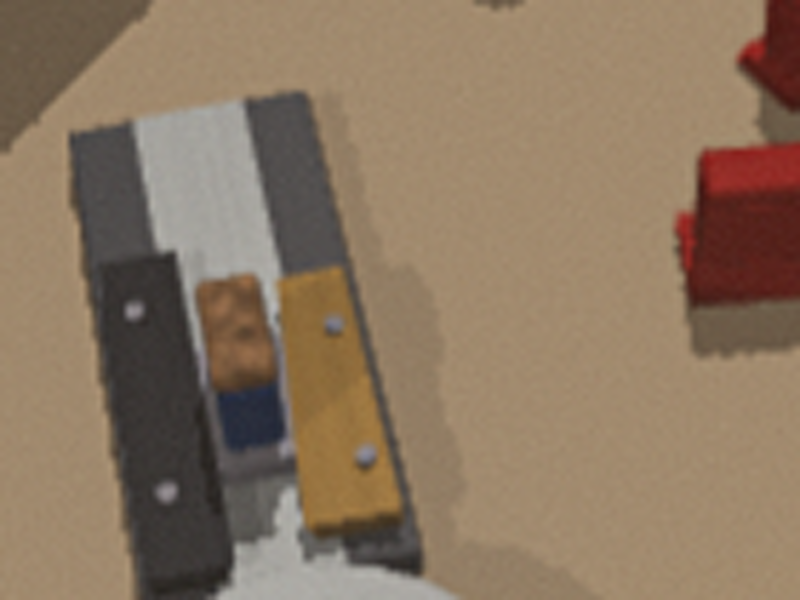

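View pics/fin_top.png

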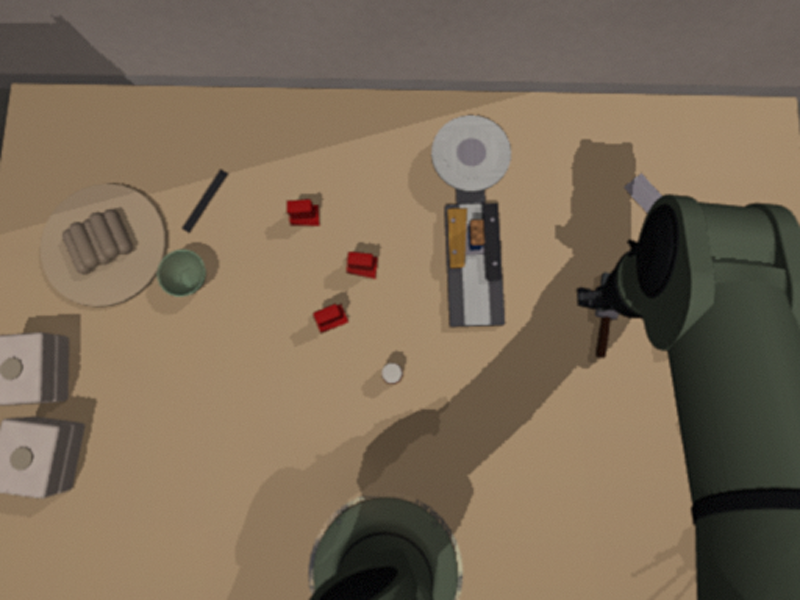

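The final pictures show the rest seated between both jaws, with the foot touching the dark jaw at (225,470) and the brass at (292,450). The bowl, jar and brush are where they started, and the arm is clear. I'm handing it in.

```bash
python3 - <<'E'
from h import *
t=load('top');print('cork centre in stand',instand(unproj(t,np.array([[477,232]])*.64-.2,plane=66)[0]).round(1))
finish_job()
E
```

```text
cork centre in stand [57.1 -2.7 66. ]
the job is handed in; nothing more can be done
```

The blue hand rest is wedged between the jaws, and I've handed the job in with about 32 s used of the 64 s. No verdict was reported.

- **What I did:** I set the rest on the apron narrow end first (front edge measured 41.0 mm; the drawing says 41.4). I slid it between the jaws and let go, then pushed it from behind with closed fingers.
- **Push force:** The first push settled at 13.0 N. I backed off and pushed again: the rest was at the same spot (tool at 14.9 mm both times) and settled at 12.5 N. No settled reading passed 13.0 N. I didn't log the brief peaks between readings, but every push move had a guard at a 6 or 9 N change in force.
- **Final position:** By feel, the middle of the rest is at about x = 51 mm, inside the 24–66 mm range.
- **Disagreement:** A single rough pixel reading of the cork in the top camera gave x = 57 mm and y = −2.7 mm. That x is still in range. The −2.7 mm is more than the 2 mm camera calibration alone, but I read that pixel off an image only slightly enlarged (1.6×). In the scene picture the foot sits against both jaws.
- **Bystanders:** The bowl, jar and brush look unmoved in the final top picture, and the arm is clear of everything.

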